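Clamp a heel's top piece home with a ratchet clamp, then release it

TASK

Squeeze the bench clamp's handles together until its jaw has pushed the rubber top piece fully home on the heel and the ratchet holds it there, with the jaw still bearing firmly on it. Let go and leave it clamped by itself for at least three seconds, then press the loose handle's thumb plate sideways (down towards the bench) to free the ratchet and let the handle come all the way open. Use no more than moderate hand force throughout (stay below 28 N) and leave the things around it alone.

Things in the scene. Friction and masses are not known exactly. Their poses are not given: they have to be found in the camera images.
- clamp: Bench ratchet clamp like a big hemostat lying flat on a grey plate 200 x 130 x 12 mm. Origin: on the bench below the pivot; x from handles to jaws, z up. Handles and jaws lie level, centred 70 mm above the bench. The +y handle is fixed; the -y one is loose and swings about the pivot. Crossed like scissors: the loose handle's jaw is on the +y side and moves to -y as it closes.
- handle (a joint): Closing angle of the loose handle: 0 = open (light spring), at most 0.40 rad. Ratchet teeth hold it every 0.045 rad from about 0.055 to 0.37; let go, it drops back to the last tooth passed. The top piece comes home between 0.06 and 0.29, varying with the heel; then the jaw yields for 0.08 rad more and stops hard. Only a tooth passed after home keeps the jaw bearing on it.
- shank (a joint): Sideways (downward) bend of the loose handle about the pivot: 0 = level, teeth engaged; up to 0.075 rad, pressed down on its stop (10 mm at the thumb plate). The teeth are free above about 0.026 rad (3.5 mm at the thumb plate). A spring brings it back up. As the handle closes, a small sprung pawl clicks over the teeth by itself.
- cap (a joint): Gap between top piece and heel, m: 0 = fully home, 0.0025 to 0.0035 at the start. The top piece is a black rubber plate 48 x 48 x 6 mm, upright on two pins on the heel's +y face (clamp frame). Stiff to push (7 N at the jaw), it stays where it is pushed. The heel, a wooden block 46 mm square, is bolted to the fixed jaw; heels differ in height by 15 mm, not measured: feel it.
- thumb_plate (a point): Centre of the upper face of the thumb plate, a flat steel disc 39 mm across, 9 mm thick, at the loose handle's end; upper face 74.5 mm above the bench. At handle angle a, in the clamp's frame: x = -135 cos(0.50 - a), y = -135 sin(0.50 - a) mm. Its outer (-y) side is free to push. To release, press it down with 7 to 13 N; friction may hold it, so draw it outwards (-y) while pressing.
- shank_mid (a point): Upper side of the loose handle's shank (steel bar 10 mm thick), 80 mm from the pivot. The two shanks measure about 66 mm over their outsides here when open. Closing from here takes 1.7 times the force needed at the thumb plate, which is too much: push at the thumb plate.
- fixed_ring (a point): Centre of the fixed handle's finger ring (39 mm outer diameter), on its upper side, 74.5 mm above the bench; it does not move.
- pivot (a point): The clamp's pivot, in the plane of the handles, 70 mm above the bench. Forces on the thumb plate's outer side, 135 mm from here, while closing: 2 to 5 N free, 6 to 9 N while the top piece slides, 7 to 10 N when it comes home, 15 to 20 N (clicks included) near the end of the jaw's give, where stopping at 19 N is right; rigid beyond.
- jaw: The moving jaw: a curved steel arm with an upright round rubber pad (16 mm across, 24 mm tall) at 68 mm from the pivot; origin at the pivot, 70 mm above the bench. It presses on the top piece.
- glue_bottle: Bystander: white bottle with a black cap, 48 mm across, 130 mm tall, beside the clamp on its -y side. Origin under its centre. Leave alone.
- brush_jar: Bystander: glass jar with two brushes, 64 mm across, 75 mm tall (brushes to 150 mm). Origin under its centre. Leave alone.
- tack_tin: Bystander: round metal tin, 71 mm across, 36 mm tall. Origin under its centre. Leave alone.

How it is judged:
On the way, in this order (a step that is already met when the one before it is completed fails the run):
1. the top piece is fully home (gap under 1 mm) and the clamp, untouched by the robot, is held closed by its ratchet with the jaw bearing on it with more than 6 N, for 2.5 s (value of joint cap below 0.001 m and value of joint handle above 0.04 rad and contact force between jaw and anything else above 6 N and contact force between each of the fingers, the arm and clamp below 0.3 N), for 2.5 s.
2. the ratchet is released and the handle is open (value of joint handle below 0.03 rad), for 0.2 s.
At the end, for the whole second after the job is handed in: The handle is back open (angle under 0.03 rad) and level (bend under 0.015 rad), the top piece is fully home (gap under 1 mm), and the bystanders are at rest (value of joint cap below 0.001 m and value of joint handle below 0.03 rad and value of joint shank below 0.015 rad and linear speed of each of glue_bottle, brush_jar, tack_tin below 0.02 m/s); the robot touches nothing.
It fails at once if the robot pushes on the clamp with more than 28 N (contact force between any of the fingers, the arm and clamp above 28 N).
It fails at once if a bystander is moved by more than 20 mm or tipped (distance of any of glue_bottle, brush_jar, tack_tin from where it was at the start of the episode above 0.02 m or angle between any of glue_bottle, brush_jar, tack_tin's own z axis and vertical above 0.4 rad).
It also fails if it takes over 51 s, if anything falls off the work surface, if the arm or the gripper's body presses on something with over 40 N, if the wrist force passes 120 N, or if a joint passes its speed limit or range.

ROBOT

A 6-joint arm with a two-finger parallel gripper is mounted at the origin on the work surface. World frame = base frame: x ahead of the robot, y to its left, z up, the work surface at z = 0. Lengths are in m, angles in rad, forces in N, time in s.
With the tool pointing down it reaches from about 0.375 to 0.825 m from the base axis. Payload 5.5 kg.
Tool frame: the origin (TCP) lies at the very end of the fingers, on their centre line; the grasp point (between the pads) lies 19 mm behind it; z points along the fingers, y is the line along which they close (so a half turn about z gives the same grasp; the last joint's range is limited). The gripper opens to 85 mm and grips with 20 to 120 N. Pads are 22 mm wide; open, the fingers measure 114 mm over their backs; the gripper's body (76 mm by 85 mm) begins 54 mm behind the grasp point. The pads swing forward as they close: fully open they stand 13 mm farther back than shut.
Start: joints at [1.235, 0.314, -0.047, 1.21, 0, 1.571], TCP at [0.198, 0.566, 0.231] pointing down, gripper open.
Joint ranges: [-2.67, 2.67], [-0.69, 1.73], [-1.03, 1.25], [-2.08, 2.16], [-1.42, 1.45], [-3.14, 3.14]. Speed limits (rad/s): [2.39, 2.39, 3.01, 3.14, 3.14, 3.14].

INTERFACE

Orientations are given as a unit quaternion [w, x, y, z].
In Python, from station import read_state, viewer, order gives the robot as it stands.
- The arm moves only by the shell command python3 -m creep 'ROWS'. ROWS is JSON, one flat list of numbers, 7 for each row, row after row: the shift along the tool's x, y, z in units of 40 mm (1.0 is 40 mm), then the turn, a rotation vector about the tool's x, y, z in units of 8 degrees (1.0 is 8 degrees), then the finger opening in mm, from 0 to 85.4. A call has 1 to 8 rows; each row is the pose to reach, as a shift and turn from the pose commanded when the call began, along the tool's axes at that moment; what a row does not reach only later rows make up. A row lasts 1/8 s, in which the tool goes at most 62.5 mm and 10.7 degrees, less where a joint would pass 70% of its speed; a pose out of reach is approached as far as the arm can. A call with a gripper value outside its range is refused whole. The fingers move at their own pace and stop on an object; the grip force is fixed at half the most. Time passes only in rows, so rows that repeat a pose let the fingers close. It gives the time, the measured TCP pose, the force, the opening and the grip force at its end, in the units of the state.
- read_state(): the state, without advancing time (a new reading comes with each control period).
- viewer.capture(name): name is "side" or "top"; returns a dict with "image" (384x512x3 uint8, blue, green, red), "range_z" (384x512 float32, m along the optical axis (not along the pixel's ray), 0 where there is no reading), "vertical_fov" (degrees; the focal length in pixels is half the picture's height over the tangent of half this angle, whatever the lens; pixels are square), "cx", "cy" (the principal point, pixels), "k1" (the pictures are not rectified: a ray, as slopes to the right and down, at radius r is drawn at 1 + k1 r^2 times it, then the intrinsics apply), "R" (3x3) and "t" (3): a world point X has camera coordinates R X + t. Camera axes: x right, y down, z forward; pixel columns grow to the right and rows downward; lengths in m; the calibration is good to about 2 mm. A picture is of the moment at which its call begins.
- order.close_job(): hands the job in; it is judged then, once.
The state is a dict: "clock": time; "joint_pos": joint angles; "joint_velocities": joint speeds; "tau": joint torques, N m; "ee_pos": TCP position; "ee_rot": TCP orientation; "force": force on the tool from outside, world axes, zero at the start; "ft_torque": the same for the moment, N m; "width": finger opening in m; "gripper_force": force on a finger pad.
Only numpy, scipy, OpenCV 4.12 (cv2) and the standard library are available. Lean on these libraries where they do the work, as an engineer would, in place of code of your own. Each camera call takes 0.05 s, during which the arm holds its last target. There are 200 camera calls.

## Working session

There is one attempt and no reset: what is moved stays moved. The work goes in short steps, Python scripts to look and compute and a shell command to move; the robot and the scene stay as the last step left them, time stands still between calls to the robot, and variables do not carry over. Pictures are saved under pics/ and viewed, at most 10 in all, crops included, and the job is handed in when it is done.

```bash
mkdir -p pics; ls
python3 - <<'E'
from station import read_state, viewer
import cv2,numpy as np
s=read_state();print({k:np.round(v,3) for k,v in s.items()})
for n in("top","side"):
    c=viewer.capture(n);cv2.imwrite(f"pics/{n}0.png",c["image"]);np.savez(n+"0.npz",**c)
    print(n,{k:c[k] for k in("vertical_fov","cx","cy","k1","R","t")})
E
```

```text
pics
{'clock': np.float64(0.0), 'joint_pos': array([ 1.235,  0.314, -0.048,  1.21 ,  0.   ,  1.571]), 'joint_velocities': array([ 0.001, -0.   ,  0.002, -0.001, -0.001,  0.   ]), 'tau': array([-2.0000e-03, -5.3959e+01,  3.3975e+01,  2.0000e-02, -0.0000e+00,
        0.0000e+00]), 'ee_pos': array([0.198, 0.566, 0.23 ]), 'ee_rot': array([-0.   ,  0.167,  0.986, -0.001]), 'force': array([-0.033, -0.135, -0.305]), 'ft_torque': array([0.069, 0.024, 0.026]), 'gripper_force': np.float64(0.0), 'width': np.float64(0.086)}
top {'vertical_fov': 50.837995136407265, 'cx': 251.48344751451876, 'cy': 200.80412929441607, 'k1': -0.12100697346250612, 'R': array([[-0.02311897, -0.99966504, -0.01163273],
       [-0.99758382,  0.02383023, -0.06525822],
       [ 0.06551357,  0.01009592, -0.9978006 ]]), 't': array([0.06893827, 0.58658453, 0.9106632 ])}
side {'vertical_fov': 55.00921666216987, 'cx': 260.6844854766105, 'cy': 189.03171238727026, 'k1': -0.11594272585685733, 'R': array([[ 0.80625057, -0.59152993, -0.00723595],
       [-0.4066708 , -0.54532295, -0.73296776],
       [ 0.42962644,  0.59389832, -0.68022489]]), 't': array([-0.4610002 ,  0.30950916,  0.50475194])}
```

View pics/top0.png

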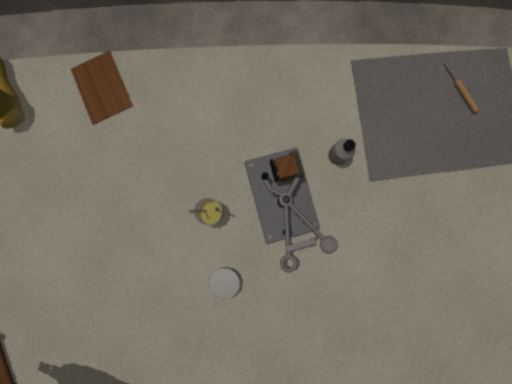

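View pics/side0.png

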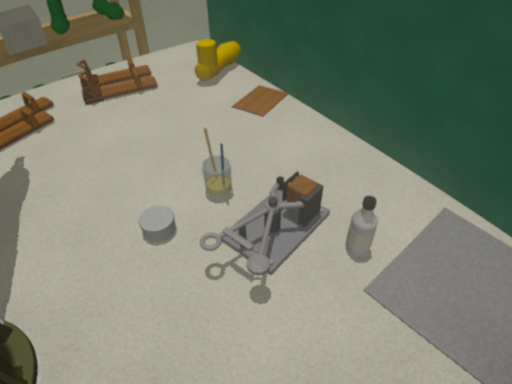

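Top view: pivot about (286,200), thumb plate (329,244), fixed ring (289,263), heel (286,167), bottle (344,150). In the side view the thumb plate is at (258,263), the ring at (210,241) and the pivot post at (272,203).

```bash
cat > h.py <<'E'
import numpy as np,cv2
def ray(c,px):
    f=192/np.tan(np.radians(c["vertical_fov"])/2); 
    K=np.array([[f,0,c["cx"]],[0,f,c["cy"]],[0,0,1.]])
    d=cv2.undistortPoints(np.float64(px).reshape(-1,1,2),K,np.array([float(c["k1"]),0,0,0]))[:,0]
    return np.c_[d,np.ones(len(d))]
def plane(c,px,z):
    d=ray(c,px)@c["R"]; o=-c["R"].T@c["t"]
    return o+d*((z-o[2])/d[:,2])[:,None]
def cloud(c):
    v,u=np.mgrid[:384,:512]; r=ray(c,np.c_[u.ravel(),v.ravel()])*c["range_z"].reshape(-1,1)
    return ((r-c["t"])@c["R"]).reshape(384,512,3)
E
python3 - <<'E'
from h import *
for n,tp,ri,pv in(("top",(329,244),(289,263),(286,200)),("side",(258,263),(210,241),(272,203))):
    c=dict(np.load(n+"0.npz")); print(n,plane(c,[tp,ri],.0745).round(4).tolist(),plane(c,[pv],.078).round(4).tolist())
    P=cloud(c)
    for nm,(u,v) in(("tp",tp),("ring",ri)):
        w=np.zeros((384,512),bool); w[v-22:v+23,u-22:u+23]=1
        m=w&(P[...,2]>.062)&(P[...,2]<.085)
        q=P[m]; a=plane(c,[(u,v)],.0745)[0]
        q=q[np.hypot(*(q-a)[:,:2].T)<.026]
        (x,y),r=cv2.minEnclosingCircle(np.float32(q[:,:2]*1000)); print(nm,len(q),q.mean(0).round(4),np.median(q[:,2]),x,y,r)
    im=c["image"]; u,v=pv; cr=im[v-70:v+80,u-75:u+95]
    cv2.imwrite(f"pics/{n}_crop.png",cv2.resize(cr,None,fx=3.9,fy=3.9,interpolation=cv2.INTER_CUBIC)*1)
c=dict(np.load("top0.npz"))
a=c["image"][130:280,211:381];b=dict(np.load("side0.npz"))["image"][133:283,197:367]
cv2.imwrite("pics/both.png",cv2.convertScaleAbs(cv2.resize(np.vstack([np.hstack([a,b])]),(800,353),interpolation=cv2.INTER_CUBIC),alpha=1.5))
for n,px,z in(("bottle",(349,145),.13),("heel",(288,166),.1)):print(n,plane(c,[px],z))
E
```

```text
top [[0.487, -0.1106, 0.0745], [0.4485, -0.023, 0.0745]] [[0.5842, -0.02, 0.078]]
tp 251 [ 0.4877 -0.1083  0.0757] 0.07568048402536404 489.1671447753906 -108.1653823852539 21.553865432739258
ring 199 [ 0.4505 -0.0217  0.0746] 0.07480203698885207 452.0957336425781 -22.37677764892578 22.282724380493164
side [[0.484, -0.1133, 0.0745], [0.4447, -0.0274, 0.0745]] [[0.5837, -0.0205, 0.078]]
tp 430 [ 0.4836 -0.1138  0.0739] 0.07429195546274184 485.84356689453125 -110.59587860107422 22.39347267150879
ring 265 [ 0.4473 -0.0258  0.0728] 0.07314981611047666 449.1148681640625 -25.67133331298828 21.41703224182129
bottle [[ 0.69122028 -0.14958887  0.13      ]]
heel [[ 0.65472183 -0.02466333  0.1       ]]
```

View pics/both.png

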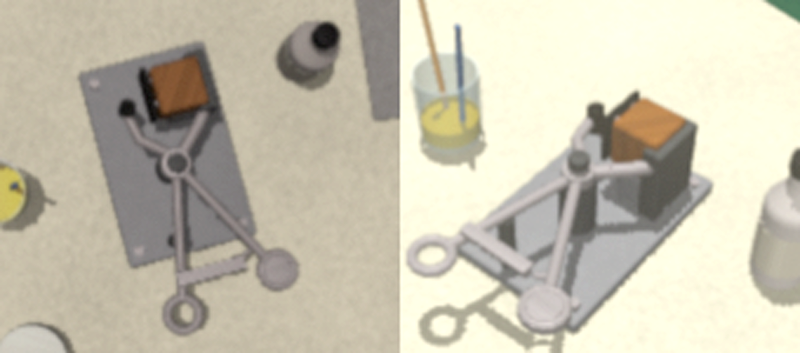

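```bash
python3 -m creep '[-0.8,-0.9,0,0,0,0.3,40, -1.7,-1.8,0,0,0,0.6,0, -2.6,-2.8,0,0,0,0.9,0, -3.5,-3.8,0,0,0,1.2,0, -4.4,-4.8,0,0,0,1.5,0, -5.3,-5.7,0,0,0,1.8,0, -6.1,-6.6,0,0,0,2.1,0, -6.7,-7.2,0,0,0,2.4,0]'
cat >> h.py <<'E'
from scipy.spatial.transform import Rotation
def go(s,target,ang):
    """shift (units) and z-turn (units) to bring TCP to target with tool x at world angle ang deg; plus level correction"""
    q=s["ee_rot"];R=Rotation.from_quat(q,scalar_first=True)
    a=np.radians(ang);x=np.array([np.cos(a),np.sin(a),0]);z=np.array([0,0,-1.])
    G=Rotation.from_matrix(np.c_[x,np.cross(z,x),z])
    return (R.inv().apply(np.array(target)-s["ee_pos"])/.04).round(2),(np.degrees((R.inv()*G).as_rotvec())/8).round(2)
E
python3 -c "
from h import *;from station import read_state
s=read_state();print(s['clock'],s['ee_pos'],go(s,(.513,-.159,.2),120))"
```

```text
clock: 1.1
ee_pos: [0.356, 0.2043, 0.2311]
ee_rot: [-0.0, 0.33, 0.944, -0.0]
force: [0.3, 0.1, 1.3]
width: 0.0001
gripper_force: 0.0
1.1 [0.35595435 0.20427356 0.2311235 ] (array([-8.73, -4.65,  0.78]), array([-0.  ,  0.  ,  2.68]))
```

```bash
python3 -m creep '[-1,-0.6,0,0,0,0.4,0, -2.2,-1.2,0.1,0,0,0.8,0, -3.5,-1.9,0.2,0,0,1.2,0, -4.8,-2.6,0.3,0,0,1.6,0, -6.1,-3.3,0.4,0,0,2,0, -7.4,-4,0.6,0,0,2.4,0, -8.4,-4.5,0.7,0,0,2.68,0, -8.73,-4.65,0.78,0,0,2.68,0]'
python3 -c "
from h import *;from station import read_state
s=read_state();print(s['clock'],s['ee_pos'],s['force'],go(s,(.513,-.159,.052),120))"
```

```text
clock: 2.1
ee_pos: [0.5141, -0.1587, 0.1993]
ee_rot: [-0.0, 0.5, 0.866, -0.0]
force: [-0.3, 0.8, 0.6]
width: 0.0005
gripper_force: 0.0
2.1 [ 0.51405172 -0.15874849  0.19925074] [-0.34323022  0.80468274  0.58944481] (array([ 0.01, -0.02,  3.68]), array([-0.  , -0.  , -0.01]))
```

```bash
python3 -m creep '[0,0,1.2,0,0,0,0, 0,0,2.4,0,0,0,0, 0,0,3.3,0,0,0,0, 0,0,3.68,0,0,0,0, 0,0,3.68,0,0,0,0, 0,0,3.68,0,0,0,0]'
python3 -c "
from h import *;from station import read_state,viewer
s=read_state();print(s['ee_pos'],s['force'])
a=[]
for n in ('top','side'):
  c=viewer.capture(n);a.append(c['image'][130:310,200:380])
cv2.imwrite('pics/pre.png',cv2.convertScaleAbs(cv2.resize(np.hstack(a),(800,400),interpolation=cv2.INTER_CUBIC),alpha=1.5))"
```

```text
clock: 2.85
ee_pos: [0.515, -0.1567, 0.0544]
ee_rot: [0.001, 0.499, 0.867, 0.0]
force: [1.1, -0.1, 0.4]
width: -0.0002
gripper_force: 0.0
[ 0.51495356 -0.15665763  0.05441645] [ 1.05630325 -0.10119695  0.39062849]
```

View pics/pre.png

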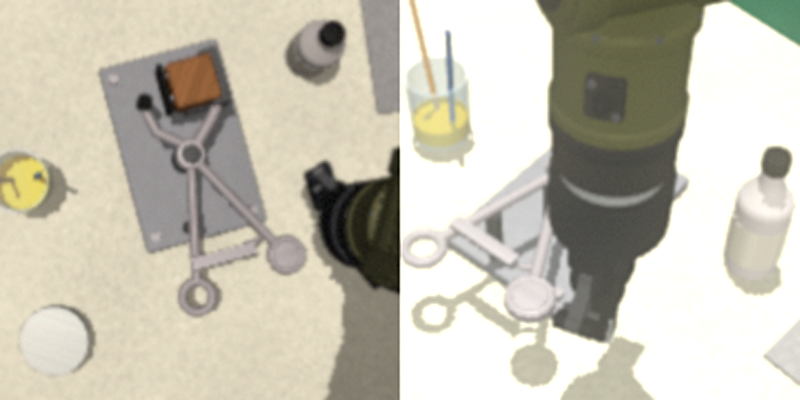

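```bash
python3 -c "
from h import *;from station import read_state
s=read_state()
for a in np.arange(-.05,.45,.05):
  t=np.radians(222.5)-a; p=np.array([.585,-.020])+.135*np.array([np.cos(t),np.sin(t)])-.0305*np.array([-.5,.866])
  print(round(a,2),p.round(4),go(s,(*p,.0545),120)[0])
"; python3 -m creep '[0.1,0,0,0,0,0,0, 0.2,0,0,0,0,0,0, 0.3,0,0,0,0,0,0, 0.4,0,0,0,0,0,0, 0.4,0,0,0,0,0,0]'
```

```text
-0.05 [ 0.5054 -0.1425] [ 0.43 -0.03 -0.  ]
0.0 [ 0.5007 -0.1376] [ 0.6  -0.07 -0.  ]
0.05 [ 0.4963 -0.1325] [ 0.76 -0.1  -0.  ]
0.1 [ 0.4921 -0.1272] [ 0.93 -0.12 -0.  ]
0.15 [ 0.4882 -0.1217] [ 1.1  -0.14 -0.  ]
0.2 [ 0.4846 -0.116 ] [ 1.27 -0.15 -0.  ]
0.25 [ 0.4812 -0.1102] [ 1.43 -0.15 -0.  ]
0.3 [ 0.4782 -0.1041] [ 1.6  -0.14 -0.  ]
0.35 [ 0.4755 -0.098 ] [ 1.77 -0.12 -0.  ]
0.4 [ 0.4731 -0.0917] [ 1.94 -0.09 -0.  ]
clock: 3.58
ee_pos: [0.5054, -0.1424, 0.0529]
ee_rot: [-0.0, 0.499, 0.867, -0.0]
force: [0.2, -0.2, 0.6]
width: -0.0
gripper_force: 0.0
```

```bash
python3 -m creep '[0.1,-0.02,0,0,0,0,0, 0.2,-0.04,0,0,0,0,0, 0.2,-0.04,0,0,0,0,0]'; python3 -m creep '[0.1,-0.02,0,0,0,0,0, 0.2,-0.04,0,0,0,0,0, 0.2,-0.04,0,0,0,0,0]'
```

```text
clock: 3.95
ee_pos: [0.5004, -0.1368, 0.0531]
ee_rot: [0.0, 0.499, 0.867, -0.0]
force: [0.5, -2.6, 0.3]
width: -0.0001
gripper_force: 1.0
clock: 4.32
ee_pos: [0.4948, -0.1309, 0.053]
ee_rot: [0.0, 0.499, 0.866, -0.0]
force: [-1.0, -3.7, 1.3]
width: -0.0
gripper_force: 1.7
```

```bash
python3 -m creep '[0.1,-0.01,0,0,0,0,0, 0.2,-0.02,0,0,0,0,0, 0.2,-0.02,0,0,0,0,0]'; python3 -m creep '[0.1,-0.01,0,0,0,0,0, 0.15,-0.02,0,0,0,0,0, 0.15,-0.02,0,0,0,0,0]'
```

```text
clock: 4.7
ee_pos: [0.4901, -0.1249, 0.053]
ee_rot: [0.001, 0.499, 0.866, -0.001]
force: [0.5, -6.5, -1.1]
width: -0.0001
gripper_force: 2.8
clock: 5.08
ee_pos: [0.4867, -0.1198, 0.053]
ee_rot: [0.001, 0.499, 0.867, -0.001]
force: [0.4, -5.2, -0.7]
width: 0.0001
gripper_force: 2.9
```

```bash
python3 -m creep '[0.08,-0.01,0,0,0,0,0, 0.15,-0.01,0,0,0,0,0, 0.15,-0.01,0,0,0,0,0]'
```

```text
clock: 5.45
ee_pos: [0.4836, -0.1157, 0.0532]
ee_rot: [0.001, 0.499, 0.866, -0.001]
force: [0.6, -9.5, -1.1]
width: -0.0005
gripper_force: 4.1
```

```bash
python3 -m creep '[0.06,0,0,0,0,0,0, 0.12,0,0,0,0,0,0, 0.12,0,0,0,0,0,0]'
```

```text
clock: 5.82
ee_pos: [0.4808, -0.1116, 0.0531]
ee_rot: [0.001, 0.499, 0.866, -0.002]
force: [-0.4, -9.4, 0.1]
width: -0.0001
gripper_force: 4.0
```

```bash
python3 -m creep '[0.06,0,0,0,0,0,0, 0.12,0,0,0,0,0,0, 0.12,0,0,0,0,0,0]'
```

```text
clock: 6.2
ee_pos: [0.479, -0.109, 0.0533]
ee_rot: [0.002, 0.5, 0.866, -0.003]
force: [0.5, -15.1, -1.3]
width: 0.0002
gripper_force: 6.4
```

```bash
python3 -m creep '[0.04,-0.03,0,0,0,0,0, 0.07,-0.04,0,0,0,0,0, 0.07,-0.04,0,0,0,0,0]'
```

```text
clock: 6.58
ee_pos: [0.4773, -0.1068, 0.0536]
ee_rot: [0.003, 0.5, 0.866, -0.002]
force: [3.4, -11.3, -2.0]
width: -0.0005
gripper_force: 6.0
```

```bash
python3 -m creep '[0.04,0,0,0,0,0,0, 0.07,0,0,0,0,0,0, 0.07,0,0,0,0,0,0]'
```

```text
clock: 6.95
ee_pos: [0.4763, -0.1053, 0.0537]
ee_rot: [0.003, 0.5, 0.866, -0.002]
force: [4.3, -14.1, -3.8]
width: 0.0001
gripper_force: 7.5
```

```bash
python3 -m creep '[0.03,0,0,0,0,0,0, 0.05,0,0,0,0,0,0, 0.05,0,0,0,0,0,0]'
```

```text
clock: 7.32
ee_pos: [0.4755, -0.104, 0.0537]
ee_rot: [0.004, 0.5, 0.866, -0.003]
force: [3.9, -16.9, -3.5]
width: -0.0002
gripper_force: 8.2
```

```bash
python3 -m creep '[0.02,0,0,0,0,0,0, 0.04,0,0,0,0,0,0, 0.04,0,0,0,0,0,0]'
```

```text
clock: 7.7
ee_pos: [0.4743, -0.1022, 0.0537]
ee_rot: [0.003, 0.5, 0.866, -0.003]
force: [3.8, -15.1, -2.4]
width: 0.0004
gripper_force: 7.4
```

Force dropped while advancing, so a tooth was probably passed. I'll go a bit further towards 19 N.

```bash
python3 -m creep '[0.02,0,0,0,0,0,0, 0.05,0,0,0,0,0,0, 0.05,0,0,0,0,0,0]'
```

```text
clock: 8.07
ee_pos: [0.4737, -0.1012, 0.0538]
ee_rot: [0.004, 0.5, 0.866, -0.003]
force: [5.2, -16.9, -3.1]
width: -0.0004
gripper_force: 8.6
```

```bash
python3 -m creep '[0.02,0,0,0,0,0,0, 0.05,0,0,0,0,0,0, 0.05,0,0,0,0,0,0]'
```

```text
clock: 8.45
ee_pos: [0.473, -0.1, 0.0539]
ee_rot: [0.005, 0.5, 0.866, -0.004]
force: [5.9, -20.0, -5.1]
width: -0.0003
gripper_force: 9.6
```

About 20 N at the plate: stopping here and backing off.

```bash
python3 -m creep '[-0.1,0,0,0,0,0,0, -0.25,0,0,0,0,0,0, -0.5,0,0,0,0,0,0, -1,0,0,0,0,0,0, -1.3,0,0,0,0,0,0, -1.3,0,-0.3,0,0,0,0, -1.3,0,-0.8,0,0,0,0, -1.3,0,-0.8,0,0,0,0]'
python3 -c "
from h import *;from station import read_state,viewer
s=read_state();print(s['ee_pos'],s['force'])
a=[]
for n in ('top','side'):
  c=viewer.capture(n);np.savez(n+'1.npz',**c);a.append(c['image'][130:310,200:380])
cv2.imwrite('pics/post.png',cv2.convertScaleAbs(cv2.resize(np.hstack(a),(800,400),interpolation=cv2.INTER_CUBIC),alpha=1.5))"
```

```text
clock: 9.45
ee_pos: [0.4977, -0.1404, 0.0867]
ee_rot: [0.001, 0.499, 0.867, 0.001]
force: [-0.1, -0.5, -0.0]
width: 0.0002
gripper_force: 0.0
[ 0.49767692 -0.14039814  0.08667502] [-0.12477306 -0.48575617 -0.00934616]
```

View pics/post.png

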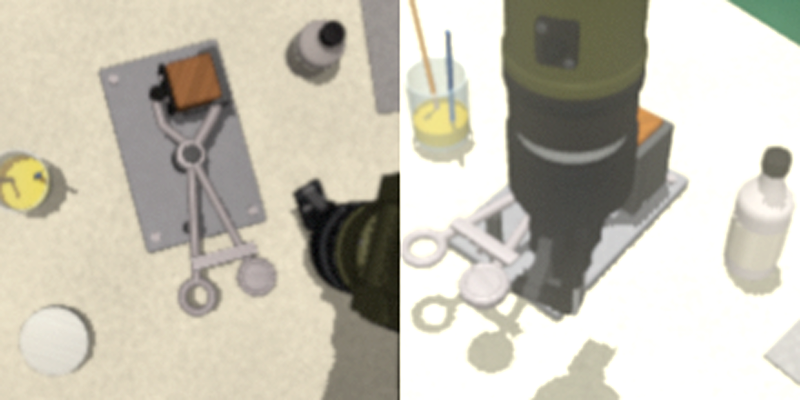

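The jaw pad at crop (158,92) bears on the cap, and the handle is held closed with its thumb plate at crop (257,276), full-image (315.7,254.2).

```bash
python3 -c "
from h import *;from station import read_state
s=read_state()
c=dict(np.load('top1.npz'));d=dict(np.load('side1.npz'))
print(plane(c,[(315.7,254.2)],.0745), plane(d,[(200+485*.45,130+281*.45)],.0745))
p=(plane(c,[(315.7,254.2)],.0745)+plane(d,[(200+485*.45,130+281*.45)],.0745))[0]/2;print(p)
v=p[:2]-[.585,-.02];print(np.hypot(*v),np.radians(222.5)-np.arctan2(v[1],v[0])%(2*np.pi))
print(go(s,(p[0],p[1],.11),120))
for a in (.3,.25,.2,.15,.1,.05,0,-.03):
  t=np.radians(222.5)-a; q=np.array([.585,-.020])+.135*np.array([np.cos(t),np.sin(t)]); print(a,q.round(4),go(s,(*q,.11),120)[0])
"; python3 -m creep '[0,0,-0.7,0,0,0,0, 0,0,-0.7,0,0,0,0, 0,0,-0.7,0,0,0,0, 0,0,-0.7,0,0,0,0, 0,0,-0.7,0,0,0,0, 0,0,-0.7,0,0,0,0, 0,0,-0.7,0,0,0,0, 0,0,-0.7,0,0,0,0]'
```

```text
[[ 0.46585472 -0.08110367  0.0745    ]] [[ 0.70474031 -0.26462902  0.0745    ]]
[ 0.58529751 -0.17286635  0.0745    ]
0.1528666362390452 -0.8309776322538989
(array([-1.83,  1.51, -0.62]), array([0.  , 0.  , 0.02]))
0.3 [ 0.463  -0.0777] [ 1.77  0.06 -0.62]
0.25 [ 0.466  -0.0837] [ 1.6   0.05 -0.62]
0.2 [ 0.4693 -0.0896] [ 1.43  0.05 -0.62]
0.15 [ 0.473  -0.0953] [ 1.26  0.05 -0.62]
0.1 [ 0.4769 -0.1008] [ 1.09  0.07 -0.62]
0.05 [ 0.481  -0.1061] [ 0.93  0.09 -0.62]
0 [ 0.4855 -0.1112] [ 0.76  0.12 -0.62]
-0.03 [ 0.4882 -0.1141] [ 0.66  0.15 -0.62]
clock: 10.55
ee_pos: [0.4964, -0.1402, 0.1129]
ee_rot: [0.0, 0.499, 0.867, 0.0]
force: [0.8, -0.1, -0.9]
width: 0.0001
gripper_force: 0.0
```

```bash
python3 -m creep '[0.4,0,0,0,0,0,0, 0.9,0,0,0,0,0,0, 1.4,0.05,0,0,0,0,0, 1.64,0.07,0,0,0,0,0, 1.64,0.07,0,0,0,0,0, 1.64,0.07,0,0,0,0,0, 1.64,0.07,0,0,0,0,0, 1.64,0.07,0,0,0,0,0]'; python3 -m creep '[0,0,0,0,0,0,0, 0,0,0,0,0,0,0, 0,0,0,0,0,0,0, 0,0,0,0,0,0,0, 0,0,0,0,0,0,0, 0,0,0,0,0,0,0, 0,0,0,0,0,0,0, 0,0,0,0,0,0,0]';python3 -m creep '[0,0,0.2,0,0,0,0, 0,0,0.4,0,0,0,0, 0,0,0.6,0,0,0,0, 0,0,0.7,0,0,0,0, 0,0,0.7,0,0,0,0, 0,0,0.7,0,0,0,0, 0,0,0.7,0,0,0,0, 0,0,0.7,0,0,0,0]'
python3 -c "
from h import *;from station import read_state,viewer
c=viewer.capture('side')
cv2.imwrite('pics/over.png',cv2.convertScaleAbs(cv2.resize(c['image'][180:310,180:340],(640,520),interpolation=cv2.INTER_CUBIC),alpha=1.5))"
```

```text
clock: 11.55
ee_pos: [0.4661, -0.0824, 0.1128]
ee_rot: [-0.0, 0.499, 0.866, -0.0]
force: [0.1, -0.7, 0.0]
width: 0.0
gripper_force: 0.0
clock: 12.55
ee_pos: [0.466, -0.0821, 0.1129]
ee_rot: [0.0, 0.499, 0.867, 0.0]
force: [0.3, 0.3, -0.0]
width: 0.0002
gripper_force: 0.0
clock: 13.55
ee_pos: [0.4661, -0.0821, 0.0851]
ee_rot: [0.0, 0.499, 0.867, 0.0]
force: [-0.5, -0.0, -0.9]
width: 0.0002
gripper_force: 0.0
```

View pics/over.png

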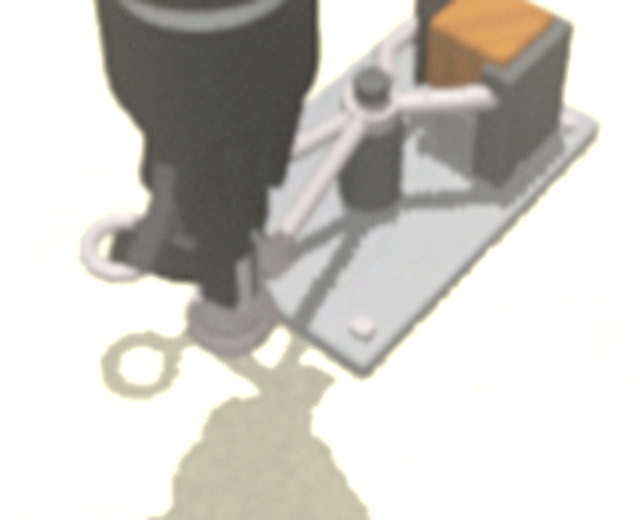

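The fingertips stand just above the thumb plate (crop about (235,310)); pressing down.

```bash
python3 -m creep '[0,0,0.12,0,0,0,0, 0,0,0.22,0,0,0,0, 0,0,0.28,0,0,0,0, 0,0,0.32,0,0,0,0, 0,0,0.32,0,0,0,0]'
```

```text
clock: 14.22
ee_pos: [0.4666, -0.0826, 0.0726]
ee_rot: [0.001, 0.499, 0.867, -0.0]
force: [1.2, -2.5, 4.0]
width: -0.0
gripper_force: 1.9
```

```bash
python3 -m creep '[0,0,0.05,0,0,0,0, 0,0,0.1,0,0,0,0, 0,0,0.1,0,0,0,0]'
```

```text
clock: 14.6
ee_pos: [0.4668, -0.0825, 0.0685]
ee_rot: [0.001, 0.499, 0.866, -0.0]
force: [1.0, -1.9, 6.3]
width: -0.0002
gripper_force: 3.3
```

```bash
python3 -m creep '[0,0,0.04,0,0,0,0, -0.1,0,0.05,0,0,0,0, -0.2,-0.01,0.05,0,0,0,0, -0.3,-0.01,0.05,0,0,0,0, -0.3,-0.01,0.05,0,0,0,0]'
```

```text
clock: 15.22
ee_pos: [0.4733, -0.0931, 0.0669]
ee_rot: [0.001, 0.499, 0.866, 0.001]
force: [0.9, -0.8, 8.0]
width: -0.0001
gripper_force: 3.8
```

```bash
python3 -m creep '[-0.1,0.01,0,0,0,0,0, -0.2,0.02,0,0,0,0,0, -0.3,0.04,0,0,0,0,0, -0.4,0.06,0,0,0,0,0, -0.5,0.07,0,0,0,0,0, -0.6,0.09,0,0,0,0,0, -0.68,0.1,0,0,0,0,0, -0.68,0.1,0,0,0,0,0]'
python3 -c "
from h import *;from station import read_state,viewer
a=[]
for n in ('top','side'):
  c=viewer.capture(n);a.append(c['image'][130:310,200:380])
cv2.imwrite('pics/rel.png',cv2.convertScaleAbs(cv2.resize(np.hstack(a),(800,400),interpolation=cv2.INTER_CUBIC),alpha=1.5))"
```

```text
clock: 16.23
ee_pos: [0.4874, -0.1127, 0.0658]
ee_rot: [-0.002, 0.499, 0.867, 0.001]
force: [-3.7, 3.7, 9.6]
width: 0.0003
gripper_force: 4.2
```

View pics/rel.png

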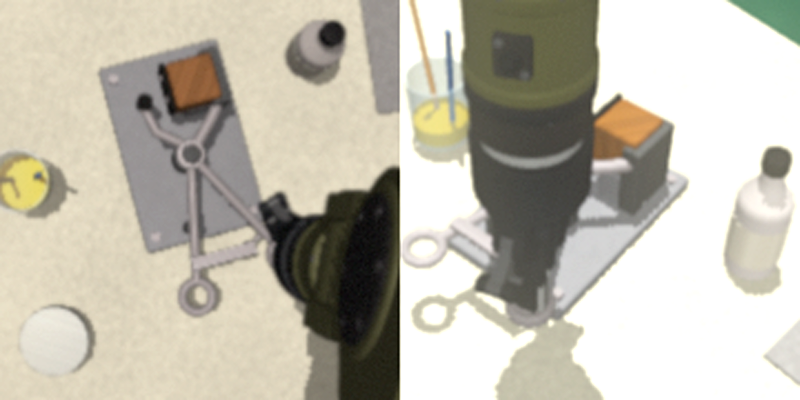

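The jaw pad is back at (145,102), its open position, and the sideways force shows the handle on its open stop. Lifting off.

```bash
python3 -m creep '[0,0,-0.1,0,0,0,0, 0,0,-0.25,0,0,0,0, 0,0,-0.5,0,0,0,0, 0,0,-1,0,0,0,0, 0,0,-1.8,0,0,0,0, 0,0,-2.5,0,0,0,0, -1,0,-3,0,0,0,0, -2,0,-3,0,0,0,0]'; python3 -m creep '[-0.8,0,0,0,0,0,0, -1,0,0,0,0,0,0, -1,0,0,0,0,0,0, -1,0,0,0,0,0,0]'
python3 -c "
from h import *;from station import read_state,viewer
a=[]
for n in ('top','side'):
  c=viewer.capture(n);a.append(c['image'][130:310,200:380])
P=cloud(viewer.capture('top'));print(P[242:247,327:332,2].round(3))
cv2.imwrite('pics/fin.png',cv2.convertScaleAbs(cv2.resize(np.hstack(a),(800,400),interpolation=cv2.INTER_CUBIC),alpha=1.5))"
```

```text
clock: 17.32
ee_pos: [0.5307, -0.1845, 0.1887]
ee_rot: [0.002, 0.499, 0.867, 0.0]
force: [0.3, 0.4, -0.2]
width: 0.0001
gripper_force: 0.0
clock: 17.82
ee_pos: [0.5483, -0.217, 0.186]
ee_rot: [-0.0, 0.499, 0.867, 0.0]
force: [0.9, 0.2, -0.7]
width: 0.0
gripper_force: 0.0
[[0.076 0.074 0.074 0.074 0.077]
 [0.078 0.079 0.073 0.073 0.074]
 [0.075 0.073 0.075 0.075 0.075]
 [0.076 0.075 0.073 0.075 0.075]
 [0.076 0.075 0.078 0.074 0.074]]
```

View pics/fin.png

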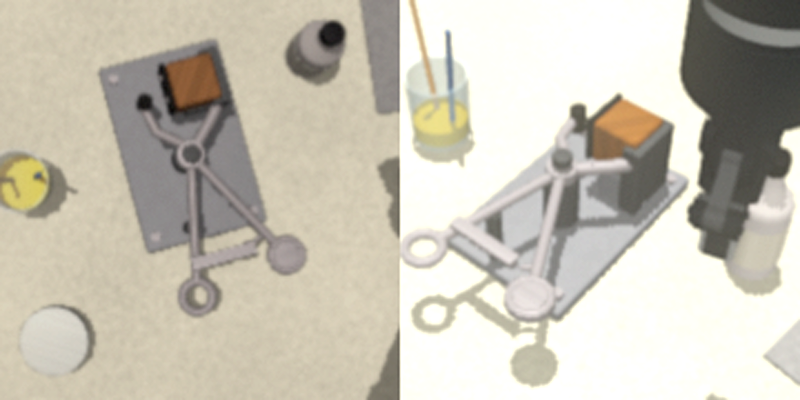

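The handle is open and level (plate at crop (286,254), height 74–75 mm), the cap is seated against the heel, and the bystanders haven't moved.

```bash
python3 -c "
from station import order;print(order.close_job())"
```

```text
the job is handed in; nothing more can be done
None
```

The job is handed in. The clamp was closed to about 20 N at the thumb plate, held alone on its ratchet for over 4 s, then released fully open, with the top piece looking home in the pictures and nothing around it moved; no verdict came back.

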